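# Switch on the guarded test supply

## Task

Switch on the grey bench supply box: with the fingers, swing up the hinged metal guard in the middle of its top, push the toggle beneath it fully over towards the hinge while the guard is up, then let the guard drop fully shut over the toggle, tipping it back first if it has swung right over. Work gently with the fingertips or the outside of the fingers: grip nothing, do not shove or lift the box, and leave the bare toggle beside the guard and the things standing around as they are.

Things in the scene. Friction and masses are not known exactly. Their poses are not given: they have to be found in the camera images.
- supply_box: Grey box, loose on rubber feet, 3 to 4 kg, 210 mm wide (y), flat top 55 mm above the bench. Origin: on the bench below the guarded toggle's pivot; x points from the box's front wall (x = -40 mm, faces roughly the robot's right) to its back (+90 mm), z up. Sides at y = +-105 mm. On top: guarded toggle at y = 0, identical bare toggle at y = -80 mm, a tin at about y = +70 mm.
- guard (a joint): Hinge of the sheet-metal guard, rad: 0 shut, 1.3 fully open against its stop. Its weight (80 g, lightly damped) drops it shut from below about 0.7 and swings it fully open from above that, where it stays. 50 mm wide, 2.5 mm thick. Shut, its flat roof is 102 mm above the bench, from the hinge to x = -26 mm (box's frame), where a short skirt goes down and the thumb tab rises.
- guard_hinge (a point): Middle of the guard's hinge pin, which runs along the box's y axis at x = +28 mm, 63 mm above the bench. Opening raises the guard's front end and swings it over towards +x. The roof's front edge rises 26 mm while the guard swings from 0 to 0.7 rad, so a finger on the tab must rise with it: a level push jams under it and presses hard.
- guard_tab (a point): Middle of the top edge of the guard's thumb tab (36 mm wide), 95 mm from the pin. Shut: x = -34 mm, 135 mm above the bench (box's frame); the tab rises from the roof's front edge, leaning slightly forward, so a finger that pushes it from in front, up and over towards +x, opens the guard. Fully open: x = +80 mm, 142 mm high; a finger behind it can push it back, up and over towards -x.
- toggle (a joint): Guarded toggle, rad: 0 = off, leaning 0.35 towards the box's front; 0.70 = fully on, leaning 0.35 back towards the guard's hinge; it starts within 0.08 of off. Pivot at x = 0, y = 0, 57 mm above the bench; steel bat lever 36 mm long, up to 12 mm thick near its end. It moves at some 2 to 3 N at its end and stays wherever it is left.
- toggle_tip (a point): End of the guarded toggle's lever, on its centre line (off: about x = -12 mm, on: x = +12 mm, both 91 mm above the bench, in the box's frame).
- bare_toggle (a joint): Angle of the bare toggle (no guard) at y = -80 mm on the box; the same lever and values as the guarded one; it may start anywhere and must be left as it is.
- flux_tin: Round tin, 52 mm across, 23 mm tall, loose on the box's top panel beside the guard; origin at the centre of its underside. Leave it.
- tape_black: Black roll of tape, 62 mm across, 19 mm tall, loose on the bench behind the box (towards the robot's left); origin at the centre of its underside. Leave it.
- solder_reel: Blue reel of solder wire with two flanges, 72 x 53 x 37 mm, standing loose on the bench behind the box (towards the robot's left); origin at the centre of its underside. Leave it.
- masking_tape: Beige roll of masking tape, 100 mm across, 25 mm tall, loose at the left of the bench; origin at the centre of its underside. Leave it.
- multimeter: Yellow pocket multimeter, 146 x 90 x 44 mm, lying loose at the right of the bench; origin under its middle. Leave it.
- bare_toggle_tip (a point): End of the bare toggle's lever, on its centre line; leave it.

How it is judged:
By the outcome, as a careful person would: the job done as asked, in the order asked, and still so for the second after the job is handed in, with the robot touching nothing.
It also fails if it takes over 64 s, if anything falls off the work surface, if the arm or the gripper's body presses on something with over 40 N, if the wrist force passes 120 N, or if a joint passes its speed limit or range.

## Robot

A 6-joint arm with a two-finger parallel gripper is mounted at the origin on a cart in front of the work surface, level with it; the furniture and walls round the work are solid. World frame = base frame: x ahead of the robot, y to its left, z up, the work surface at z = 0. Lengths are in mm, angles in rad, forces in N, time in s.
With the tool pointing down it reaches from about 275 to 825 mm from the base axis. Payload 5.2 kg.
Tool frame: the origin (TCP) lies on the centre line of the jaws, within the pads' length; the fingertips stand manip.nose_length ahead of it and the grasp point (between the pads) lies 3 mm ahead of it (manip.nose_length is the distance from the TCP to the fingertips, in mm); z points along the fingers, y is the line along which they close (so a half turn about z gives the same grasp; the last joint's range is limited). The gripper opens to 93 mm and grips with 3 to 60 N. Pads are 15 mm wide; open, the fingers measure 128 mm over their backs; the gripper's body (75 mm by 188 mm) begins 65 mm behind the grasp point.
Start: joints at [0.97, 0.259, 1.535, -0, 1.348, -0.203], TCP at [213.044, 507.067, 240.653] pointing down, gripper open.
Joint ranges: [-3.14, 3.14], [-0.91, 2.08], [0.19, 2.58], [-1.22, 4.36], [0.22, 2.71], [-3.12, 3.12]. Speed limits (rad/s): [2.57, 2.57, 3.14, 3.14, 3.14, 3.14].

## Interface

Orientations are given as a 3x3 rotation matrix whose columns are the frame's x, y, z axes.
In Python, from cell import manip, snapshot gives the robot as it stands. The module is installed in compiled form; this text tells all that it offers.
- The arm moves only by the tool step_arm, never from a script. Its argument "series" is a list of rows, each an object of numbers: "fingers": the finger opening in mm, from 0 to 93; "x", "y", "z": the shift along the world's x, y, z in units of 30 mm (1.0 is 30 mm); "twist": the turn about the world's z in rad. In form: [{"fingers": .., "x": .., "y": .., "z": .., "twist": ..}, ...]. A call has 1 to 5 rows; each row shifts and turns the commanded pose from where the row before left it; what a row does not reach is not made up. A row lasts 1/12 s, in which the tool goes at most 41.7 mm and 7.16 degrees, less where a joint would pass 70% of its speed; a pose out of reach is approached as far as the arm can. A call is refused whole if a number of a shift passes 1 or a number of a turn 0.125, either way. A call with a gripper value outside its range is refused whole. The fingers move at their own pace and stop on an object; "force" is the grip in N (left out, the last holds). Time passes only in rows, so rows that do not move let the fingers close. It gives the time, the measured TCP pose, the force, the opening and the grip force at its end, in the units of the state.
- manip.state(): the state, without advancing time (a new reading comes with each control period).
- snapshot(name): name is "scene" or "top" or "wrist"; returns a dict with "color" (400x640x3 uint8, red, green, blue), "vfov" (degrees; the focal length in pixels is half the picture's height over the tangent of half this angle, whatever the lens; pixels are square), "cx", "cy" (the principal point, pixels), "dist_coeffs" ([k1, k2, p1, p2, k3] as OpenCV has them; the pictures are not rectified), "rvec" (rotation vector, rad) and "tvec" (3), from world to camera coordinates, as OpenCV has them; the wrist camera has in their place "T_tool_cam" (4x4, takes a point from camera to tool coordinates, whose origin is the TCP and whose axes are the flange's). Camera axes: x right, y down, z forward; pixel columns grow to the right and rows downward; lengths in mm; the calibration is good to about 2 mm. A picture is of the moment at which its call begins: read the wrist's pose just before it. There is no depth.
- manip.sign_off(): hands the job in; it is judged then, once.
The state is a dict: "time_s": time; "q": joint angles; "joint_velocities": joint speeds; "tau": joint torques, N m; "position": TCP position; "tool_rot": TCP orientation; "ft_force": force on the tool from outside, world axes, zero at the start; "moment": the same for the moment, N m; "opening": finger opening in mm; "grasp_force": force on a finger pad.
Only numpy, scipy, OpenCV 4.12 (cv2) and the standard library are available. Lean on these libraries where they do the work, as an engineer would, in place of code of your own. Each camera call takes 0.05 s, during which the arm holds its last target. There are 200 camera calls.

## Working session

There is one attempt and no reset: what is moved stays moved. The work goes in short steps, Python scripts to look and compute and a tool call to move; the robot and the scene stay as the last step left them, time stands still between calls to the robot, and variables do not carry over. Pictures are saved under pics/ and viewed, at most 10 in all, crops included, and the job is handed in when it is done.

Besides the shell and the picture viewer there is one more tool, called after "Emit:" in YAML: its name, and indented under it one key for each argument. step_arm: Moves the arm, as the interface text tells. Its arguments: {"type":"object","properties":{"series":{"type":"array","items":{"type":"object","properties":{"fingers":{"type":"number"},"x":{"type":"number"},"y":{"type":"number"},"z":{"type":"number"},"twist":{"type":"number"}}}},"force":{"type":"number"}},"required":["series"]}

```bash
mkdir -p pics; cat > h.py <<'E'
import numpy as np, cv2, pickle
from cell import manip, snapshot
def grab(n,tag):
    st=manip.state(); s=snapshot(n); s['st']=st
    pickle.dump(s,open(f'pics/{tag}.pkl','wb')); cv2.imwrite(f'pics/{tag}.png',s['color'][:,:,::-1]); return s
def load(tag): return pickle.load(open(f'pics/{tag}.pkl','rb'))
def KD(s):
    f=200/np.tan(np.radians(s['vfov'])/2)
    return np.array([[f,0,s['cx']],[0,f,s['cy']],[0,0,1.]]),np.array(s['dist_coeffs'],float)
def RT(s):
    if 'rvec' in s: return cv2.Rodrigues(np.array(s['rvec'],float))[0],np.array(s['tvec'],float).reshape(3)
    T=np.eye(4);T[:3,:3]=s['st']['tool_rot'];T[:3,3]=s['st']['position']
    M=np.linalg.inv(T@np.array(s['T_tool_cam'])); return M[:3,:3],M[:3,3]
def ray(s,px):
    K,D=KD(s);R,t=RT(s)
    u=cv2.undistortPoints(np.array(px,float).reshape(-1,1,2),K,D).reshape(-1,2)
    d=np.c_[u,np.ones(len(u))]@R; return -R.T@t,d/np.linalg.norm(d,axis=1)[:,None]
def onz(s,px,z):
    o,d=ray(s,px); return o+d*((z-o[2])/d[:,2])[:,None]
def tri(s1,p1,s2,p2):
    o1,d1=ray(s1,[p1]);o2,d2=ray(s2,[p2]);d1=d1[0];d2=d2[0]
    a=np.linalg.lstsq(np.c_[d1,-d2],o2-o1,rcond=None)[0]
    A,B=o1+a[0]*d1,o2+a[1]*d2; return (A+B)/2,np.linalg.norm(A-B)
def proj(s,P):
    K,D=KD(s);R,t=RT(s)
    return cv2.projectPoints(np.array(P,float).reshape(-1,3),cv2.Rodrigues(R)[0],t,K,D)[0].reshape(-1,2)
E
python3 - <<'E'
from h import *
for n in('scene','top','wrist'):
    s=grab(n,n+'0'); R,t=RT(s); print(n,s['vfov'],(-R.T@t).round(),R[2].round(2))
st=manip.state();print(st['time_s'],np.round(st['tool_rot'],3),st['opening'],st['position'],manip.nose_length)
a=[cv2.imread(f'pics/{n}0.png') for n in('scene','top')]
cv2.imwrite('pics/st.png',cv2.resize(np.vstack(a),(480,600)))
E
```

```text
scene 53.01459442731838 [-402. -685.  654.] [ 0.74  0.52 -0.42]
top 54.10070864226904 [ 359.  -24. 1167.] [ 0.16 -0.02 -0.99]
wrist 69.65375226916545 [140. 539. 384.] [ 0.26 -0.11 -0.96]
0.15 [[-0.922  0.387 -0.001]
 [ 0.387  0.922 -0.001]
 [ 0.    -0.001 -1.   ]] 93.04182515147512 [212.82347323 506.75072837 240.00326973] 22.0
```

View pics/top0.png

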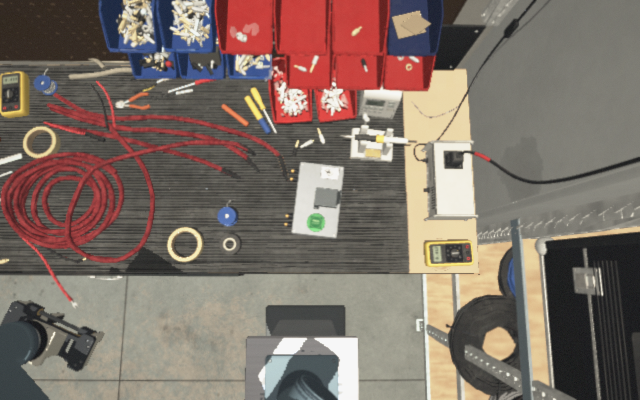

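View pics/scene0.png

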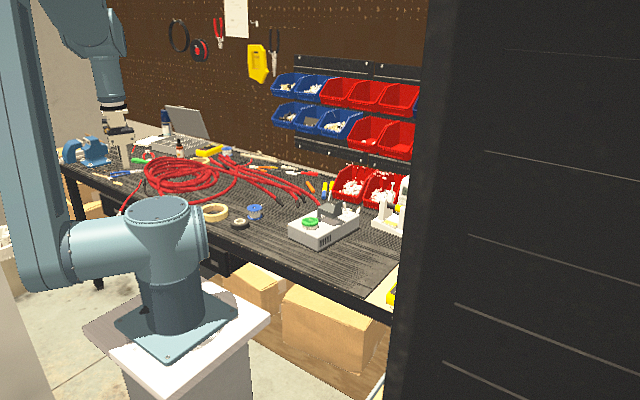

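The top view shows the box at about (317,200), with the guard at (326,197) and the green tin at (316,222). Box +x points to image left, which is world +y, and box +y points towards the robot. I'll zoom in on both views.

```bash
python3 - <<'E'
from h import *
a=cv2.imread('pics/top0.png')[155:245,270:360]; b=cv2.imread('pics/scene0.png')[190:260,280:370]
a=cv2.resize(a,None,fx=4.4,fy=4.4,interpolation=2); b=cv2.resize(b,None,fx=4.4,fy=4.4,interpolation=2)
c=np.zeros((396,800,3),np.uint8); c[:,:396]=a; c[:b.shape[0],400:400+b.shape[1]]=b; cv2.imwrite('pics/z0.png',c)
# box white mask in top
s=load('top0'); im=s['color'].astype(int); hsv=cv2.cvtColor(s['color'],cv2.COLOR_RGB2HSV)
m=((hsv[:,:,1]<40)&(hsv[:,:,2]>140)).astype(np.uint8); m[:,:285]=0;m[:,350:]=0;m[:155]=0;m[245:]=0
m=cv2.morphologyEx(m,cv2.MORPH_OPEN,np.ones((2,2)))
c,_=cv2.findContours(m,0,2); c=max(c,key=cv2.contourArea); 
W=onz(s,c.reshape(-1,2),55)[:,:2].astype(np.float32); r=cv2.minAreaRect(W); print(r, cv2.boxPoints(r))
g=(hsv[:,:,1]>100)&(hsv[:,:,0]>40)&(hsv[:,:,0]<85);g[:,:285]=0;g[:,350:]=0;g[:200]=0;g[245:]=0
ys,xs=np.nonzero(g);print('tin',onz(s,[[xs.mean(),ys.mean()]],78))
E
```

```text
((536.572265625, -45.69854736328125), (130.19508361816406, 210.29348754882812), 83.70238494873047) [[ 424.91928    -98.8694   ]
 [ 633.9437    -121.93712  ]
 [ 648.2252       7.4723053]
 [ 439.2008      30.540024 ]]
tin [[469.16721072 -39.25241922  78.        ]]
```

View pics/z0.png

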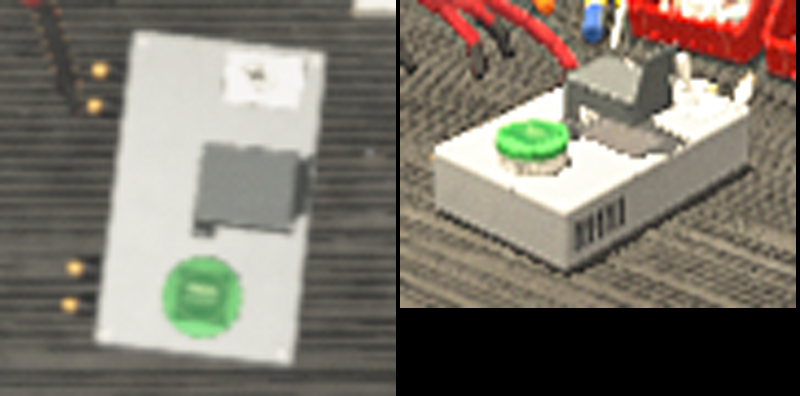

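The contour measures 130.2 × 210.3 mm, which matches the given box. That puts its origin at about (533.8, -70.5), with x axis (0.110, 0.994). I'll start moving, then check against two views.

Emit:
step_arm:
  series:
    - {"fingers":0,"x":0.4,"y":-0.8,"twist":0.1}
    - {"fingers":0,"x":0.48,"y":-1,"twist":0.1}
    - {"fingers":0,"x":0.48,"y":-1,"twist":0.088}
    - {"fingers":0,"x":0.48,"y":-1}
    - {"fingers":0,"x":0.48,"y":-1}

```text
$.series[0]: bad value
```

Emit:
step_arm:
  series:
    - {"x":0.48,"y":-1}
    - {"x":0.48,"y":-1}
    - {"x":0.48,"y":-1}
    - {"x":0.48,"y":-1}
    - {"x":0.48,"y":-1}

```text
$.series[0]: bad value
```

Emit:
step_arm:
  series:
    - {"x":0.48,"y":-1}
    - {"x":0.48,"y":-1}
    - {"x":0.48,"y":-1}
    - {"x":0.48,"y":-1}
    - {"x":0.48,"y":-1}

```text
$.series[0]: bad value
```

Emit:
step_arm:
  series:
    - {"x":0.48,"y":-1}
    - {"x":0.48,"y":-1}
    - {"x":0.48,"y":-1}
    - {"x":0.48,"y":-1}
    - {"x":0.2,"y":-0.4}

```text
$.series[0]: bad value
```

```bash
cat >> h.py <<'E'
EX=np.array([.1097,.994,0]);EY=np.array([-.994,.1097,0]);EZ=np.array([0,0,1.]);O=np.array([533.8,-70.5,0])
def bw(x,y,z): return O+x*EX+y*EY+z*EZ
def wb(p): p=np.asarray(p)-O; return np.array([p@EX,p@EY,p@EZ])
E
python3 - <<'E'
from h import *
st=manip.state();print(st['time_s'],st['position'],st['tool_rot'],st['ft_force'],st['opening'])
s=grab('wrist','w1'); print('tool-cam',np.array(s['T_tool_cam']).round(2))
for n,P in dict(tabL=(-34,18,135),tabR=(-34,-18,135),roofFL=(-26,25,102),roofFR=(-26,-25,102),c=(-40,105,55),hinge=(28,25,102),tip=(0,0,91)).items():
    print(n,[proj(q,bw(*P)).round(1)[0] for q in (load('top0'),load('scene0'),s)])
E
```

```text
0.15 [212.82347323 506.75072837 240.00326973] [[-9.21910127e-01  3.87402928e-01 -8.30472169e-04]
 [ 3.87403690e-01  9.21909450e-01 -1.16047928e-03]
 [ 3.16047068e-04 -1.39158559e-03 -9.99998982e-01]] [0.16478414 0.19899435 0.14412841] 93.04182515147512
tool-cam [[  -0.     -0.96   -0.28   80.02]
 [   1.     -0.     -0.      1.54]
 [   0.     -0.28    0.96 -143.74]
 [   0.      0.      0.      1.  ]]
tabL [array([340.5, 204.5]), array([335.3, 204.4]), array([ 56.3, 504.1])]
tabR [array([341.9, 191.4]), array([342.8, 200.7]), array([ 69. , 516.2])]
roofFL [array([336.4, 208.5]), array([331.4, 214.2]), array([ 70.5, 481.6])]
roofFR [array([338.3, 190.7]), array([341.8, 208.9]), array([ 86.7, 498.4])]
c [array([337.3, 239.1]), array([317., 239.]), array([ 57.7, 426.5])]
hinge [array([316.9, 206.2]), array([318.1, 208.8]), array([ 94.7, 480. ])]
tip [array([327.8, 199.1]), array([330.1, 212.1]), array([ 94.1, 483. ])]
```

View pics/w1.png

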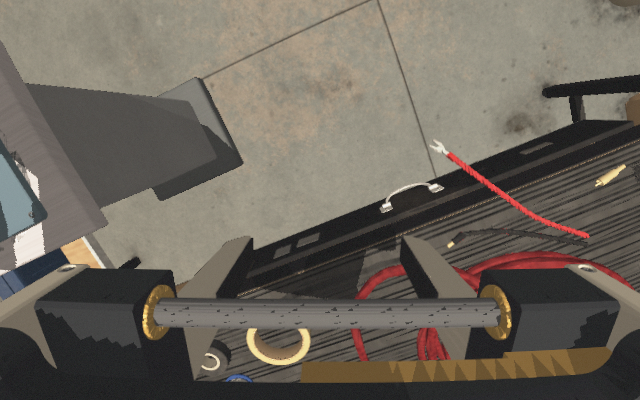

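In this wrist view from the start pose, the box isn't in sight. The two fixed views agree with the predicted tab corners: top (340.5,204.5) and (341.9,191.4), scene (335,204) and (343,201). So two views confirm the tab is 135 mm high. The moves were refused because every row needs all its keys.

Emit:
step_arm:
  series:
    - {"fingers":0,"x":0.4,"y":-0.8,"z":0,"twist":0.1}
    - {"fingers":0,"x":0.48,"y":-1,"z":0,"twist":0.1}
    - {"fingers":0,"x":0.48,"y":-1,"z":0,"twist":0.088}
    - {"fingers":0,"x":0.48,"y":-1,"z":0,"twist":0}
    - {"fingers":0,"x":0.48,"y":-1,"z":0,"twist":0}

```text
time_s: 0.62
position: [282.8, 361.7, 240.5]
tool_rot: [[-0.994, 0.108, -0.0], [0.108, 0.994, -0.0], [0.0, -0.0, -1.0]]
ft_force: [1.0, -0.0, 0.1]
opening: 64.0
grasp_force: 0.0
```

Emit:
step_arm:
  series:
    - {"fingers":0,"x":0.48,"y":-1,"z":0,"twist":0}
    - {"fingers":0,"x":0.48,"y":-1,"z":0,"twist":0}
    - {"fingers":0,"x":0.48,"y":-1,"z":0,"twist":0}
    - {"fingers":0,"x":0.48,"y":-1,"z":0,"twist":0}
    - {"fingers":0,"x":0.48,"y":-1,"z":0,"twist":0}

```text
time_s: 1.03
position: [354.9, 211.6, 240.7]
tool_rot: [[-0.994, 0.109, 0.0], [0.109, 0.994, 0.0], [-0.0, 0.0, -1.0]]
ft_force: [0.5, 0.1, -0.3]
opening: 30.9
grasp_force: 0.0
```

Emit:
step_arm:
  series:
    - {"fingers":0,"x":0.48,"y":-1,"z":0,"twist":0}
    - {"fingers":0,"x":0.48,"y":-1,"z":0,"twist":0}
    - {"fingers":0,"x":0.48,"y":-1,"z":0,"twist":0}
    - {"fingers":0,"x":0.48,"y":-1,"z":0,"twist":0}
    - {"fingers":0,"x":0.48,"y":-1,"z":0,"twist":0}

```text
time_s: 1.45
position: [426.9, 61.4, 240.7]
tool_rot: [[-0.994, 0.11, 0.0], [0.11, 0.994, 0.0], [-0.0, 0.0, -1.0]]
ft_force: [1.6, 0.3, 0.6]
opening: 0.8
grasp_force: 0.0
```

Emit:
step_arm:
  series:
    - {"fingers":0,"x":0.48,"y":-1,"z":0,"twist":0}
    - {"fingers":0,"x":0.48,"y":-1,"z":0,"twist":0}
    - {"fingers":0,"x":0.48,"y":-1,"z":0,"twist":0}
    - {"fingers":0,"x":0.48,"y":-1,"z":0,"twist":0}
    - {"fingers":0,"x":0.2,"y":-0.4,"z":0,"twist":0}

```text
time_s: 1.87
position: [491.7, -72.7, 240.4]
tool_rot: [[-0.994, 0.112, 0.001], [0.112, 0.994, -0.001], [-0.001, -0.001, -1.0]]
ft_force: [0.4, -0.8, 0.1]
opening: 0.5
grasp_force: 0.0
```

```bash
python3 - <<'E'
from h import *
st=manip.state();print(st['time_s'],st['position'],np.round(st['tool_rot'],3),st['ft_force'],st['opening'],st['q'])
s=grab('wrist','w2'); 
for n,P in dict(tabL=(-34,18,135),tabR=(-34,-18,135),roofFL=(-26,25,102),roofFR=(-26,-25,102),c=(-40,105,55),hinge=(28,25,102)).items():
    print(n,proj(s,bw(*P)).round(1)[0])
E
```

```text
1.8667 [491.67855502 -72.65141335 240.43173552] [[-0.994  0.112  0.001]
 [ 0.112  0.994 -0.001]
 [-0.001 -0.001 -1.   ]] [ 0.35266668 -0.84044941  0.05161141] 0.4875398725681955 [-3.70716924e-01  1.62513722e-01  1.65846466e+00 -1.16428759e-03
  1.31946504e+00 -1.82892108e+00]
tabL [296.1 233.2]
tabR [297.4 267.6]
roofFL [306.9 214.7]
roofFR [307.9 258.2]
c [295.6 133.3]
hinge [359.  214.6]
```

View pics/w2.png

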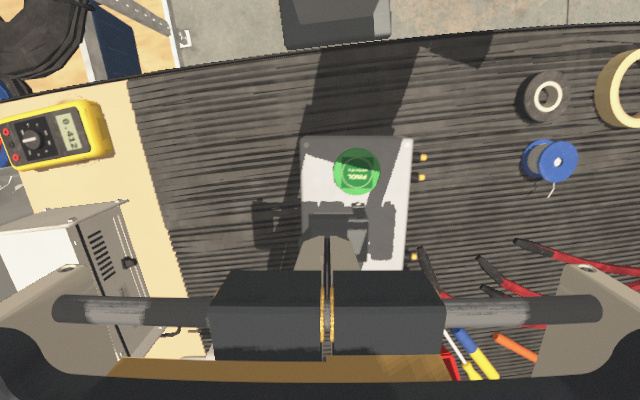

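The wrist view shows the guard at about (312–365, 205–235) and the tin at (357,171). The box's front near corner is at about (302,139), against a prediction of (296,133). The arm may still have been moving, so I'll recheck once it has settled in front of the tab.

Emit:
step_arm:
  series:
    - {"fingers":0,"x":0.37,"y":-0.86,"z":0,"twist":0}
    - {"fingers":0,"x":0.37,"y":-0.86,"z":0,"twist":0}
    - {"fingers":0,"x":0.37,"y":-0.86,"z":0,"twist":0}
    - {"fingers":0,"x":0,"y":0,"z":0,"twist":0}
    - {"fingers":0,"x":0,"y":0,"z":0,"twist":0}

```text
time_s: 2.33
position: [523.4, -146.3, 240.1]
tool_rot: [[-0.994, 0.111, -0.001], [0.111, 0.994, 0.001], [0.001, 0.001, -1.0]]
ft_force: [-0.3, 0.1, -0.1]
opening: 0.4
grasp_force: 0.0
```

```bash
python3 - <<'E'
from h import *
st=manip.state();print(st['time_s'],st['position'],wb(st['position']),st['ft_force'],st['opening'],np.abs(st['joint_velocities']).max())
s=grab('wrist','w3'); 
hsv=cv2.cvtColor(s['color'],cv2.COLOR_RGB2HSV)
g=((hsv[:,:,1]>100)&(hsv[:,:,0]>40)&(hsv[:,:,0]<85)).astype(np.uint8)
c,_=cv2.findContours(g,0,2);c=max(c,key=cv2.contourArea);(u,v),r=cv2.minEnclosingCircle(c);print('tin w',u,v,r,onz(s,[[u,v]],78),wb(onz(s,[[u,v]],78)[0]))
for n,P in dict(tabL=(-34,18,135),tabR=(-34,-18,135),roofFL=(-26,25,102),roofFR=(-26,-25,102),c=(-40,105,55),d=(90,105,55),hinge=(28,25,102)).items():
    print(n,proj(s,bw(*P)).round(1)[0])
cv2.imwrite('pics/w3z.png',cv2.resize(s['color'][80:380,200:560,::-1],None,fx=2,fy=2))
E
```

```text
2.3333 [ 523.36877917 -146.30471404  240.10087408] [-76.49419068   2.05285638 240.10087408] [-0.30850865  0.09729321 -0.06484488] 0.4480912951899996 0.029512646179029916
tin w 423.1085205078125 133.26553344726562 24.929109573364258 [[470.00576458 -37.26818239  78.        ]] [26.03419908 67.0570004  78.        ]
tabL [372.3 192.3]
tabR [370.6 229.9]
roofFL [375.5 177.3]
roofFR [373.3 224.4]
c [358.6  96.2]
d [476.5  97.5]
hinge [429.1 177.4]
```

View pics/w3z.png

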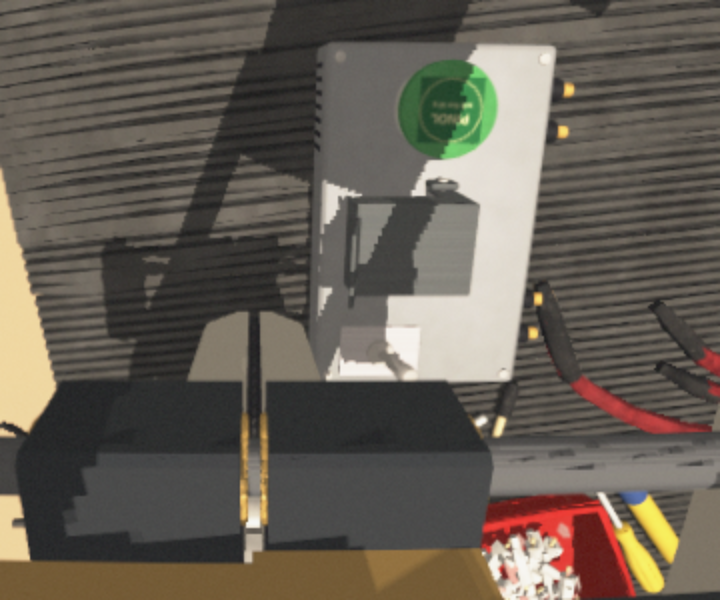

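The settled prediction fits within about 3 mm (tab at crop (352,200–305), predicted (345,225)–(341,300)), and the tin agrees to 2 mm. Next I'll lower the tip to about 115 mm in front of the tab and move in.

Emit:
step_arm:
  series:
    - {"fingers":0,"x":0.05,"y":0,"z":-0.86,"twist":0}
    - {"fingers":0,"x":0,"y":0,"z":-0.86,"twist":0}
    - {"fingers":0,"x":0,"y":0,"z":-0.86,"twist":0}
    - {"fingers":0,"x":0,"y":0,"z":-0.86,"twist":0}
    - {"fingers":0,"x":0,"y":0,"z":0,"twist":0}

```text
time_s: 2.8
position: [521.4, -142.9, 133.0]
tool_rot: [[-0.994, 0.108, -0.008], [0.108, 0.994, 0.005], [0.009, 0.004, -1.0]]
ft_force: [-0.5, 0.4, -0.1]
opening: 0.2
grasp_force: 0.0
```

Emit:
step_arm:
  series:
    - {"fingers":0,"x":0.015,"y":0.15,"z":0,"twist":0}
    - {"fingers":0,"x":0.015,"y":0.15,"z":0,"twist":0}
    - {"fingers":0,"x":0.015,"y":0.15,"z":0,"twist":0}
    - {"fingers":0,"x":0,"y":0,"z":0,"twist":0}
    - {"fingers":0,"x":0,"y":0,"z":0,"twist":0}

```text
time_s: 3.22
position: [527.1, -132.5, 138.9]
tool_rot: [[-0.994, 0.109, 0.002], [0.109, 0.994, -0.001], [-0.002, -0.001, -1.0]]
ft_force: [-0.3, 0.3, 0.4]
opening: 0.6
grasp_force: 0.0
```

```bash
python3 - <<'E'
from h import *
st=manip.state();p=wb(st['position']);print(st['time_s'],p,st['ft_force'])
# TCP path in box frame following a mid-face tab point by the bottom corner (half width 17.5)
u,z=-59,55
for th in np.arange(0,.96,.05):
    x=28+u*np.cos(th)+z*np.sin(th)-17.5; h=63-u*np.sin(th)+z*np.cos(th)+22
    tx=28-62*np.cos(th)+72*np.sin(th)-17.5
    print(round(th,2),round(x,1),round(h,1),'top-edge x',round(tx,1))
E
```

```text
3.2167 [-62.40529502  -0.17802028 138.88306424] [-0.25330804  0.32628141  0.40888168]
0.0 -48.5 140.0 top-edge x -51.5
0.05 -45.7 142.9 top-edge x -47.8
0.1 -42.7 145.6 top-edge x -44.0
0.15 -39.6 148.2 top-edge x -40.0
0.2 -36.4 150.6 top-edge x -36.0
0.25 -33.1 152.9 top-edge x -31.8
0.3 -29.6 155.0 top-edge x -27.5
0.35 -26.1 156.9 top-edge x -23.1
0.4 -22.4 158.6 top-edge x -18.6
0.45 -18.7 160.2 top-edge x -14.0
0.5 -14.9 161.6 top-edge x -9.4
0.55 -11.1 162.7 top-edge x -4.7
0.6 -7.1 163.7 top-edge x -0.0
0.65 -3.2 164.5 top-edge x 4.7
0.7 0.8 165.1 top-edge x 9.5
0.75 4.8 165.5 top-edge x 14.2
0.8 8.8 165.6 top-edge x 19.0
0.85 12.9 165.6 top-edge x 23.7
0.9 16.9 165.4 top-edge x 28.4
0.95 20.9 165.0 top-edge x 33.0
```

Emit:
step_arm:
  series:
    - {"fingers":0,"x":0.007,"y":0.07,"z":0,"twist":0}
    - {"fingers":0,"x":0.007,"y":0.07,"z":0,"twist":0}
    - {"fingers":0,"x":0.007,"y":0.07,"z":0,"twist":0}
    - {"fingers":0,"x":0.007,"y":0.07,"z":0,"twist":0}
    - {"fingers":0,"x":0,"y":0,"z":0,"twist":0}

```text
time_s: 3.63
position: [527.2, -124.0, 137.4]
tool_rot: [[-0.994, 0.109, -0.0], [0.109, 0.994, 0.0], [0.0, 0.0, -1.0]]
ft_force: [0.2, 0.5, -0.2]
opening: 0.5
grasp_force: 0.0
```

Emit:
step_arm:
  series:
    - {"fingers":0,"x":0.006,"y":0.06,"z":0.03,"twist":0}
    - {"fingers":0,"x":0.006,"y":0.06,"z":0.05,"twist":0}
    - {"fingers":0,"x":0.006,"y":0.06,"z":0.06,"twist":0}
    - {"fingers":0,"x":0.006,"y":0.06,"z":0.06,"twist":0}
    - {"fingers":0,"x":0,"y":0,"z":0,"twist":0}

```text
time_s: 4.05
position: [528.2, -117.0, 144.0]
tool_rot: [[-0.994, 0.109, 0.001], [0.109, 0.994, -0.0], [-0.001, -0.0, -1.0]]
ft_force: [-0.5, -0.9, -0.2]
opening: 0.7
grasp_force: 0.1
```

```bash
python3 - <<'E'
from h import *
st=manip.state();p=wb(st['position']);print(st['time_s'],p,st['ft_force'])
E
```

```text
4.05 [-46.87389999   0.46073385 143.95110216] [-0.51782767 -0.86370485 -0.21976747]
```

Emit:
step_arm:
  series:
    - {"fingers":0,"x":0.01,"y":0.09,"z":0.07,"twist":0}
    - {"fingers":0,"x":0.01,"y":0.09,"z":0.07,"twist":0}
    - {"fingers":0,"x":0.01,"y":0.09,"z":0.06,"twist":0}
    - {"fingers":0,"x":0.01,"y":0.09,"z":0.06,"twist":0}
    - {"fingers":0,"x":0.01,"y":0.09,"z":0.06,"twist":0}

```text
time_s: 4.47
position: [529.6, -103.5, 153.4]
tool_rot: [[-0.994, 0.11, 0.0], [0.11, 0.994, -0.0], [-0.0, -0.0, -1.0]]
ft_force: [0.9, -0.6, -0.3]
opening: 0.1
grasp_force: 0.2
```

Emit:
step_arm:
  series:
    - {"fingers":0,"x":0.01,"y":0.09,"z":0.05,"twist":0}
    - {"fingers":0,"x":0.01,"y":0.09,"z":0.05,"twist":0}
    - {"fingers":0,"x":0.01,"y":0.09,"z":0.05,"twist":0}
    - {"fingers":0,"x":0.01,"y":0.09,"z":0.04,"twist":0}
    - {"fingers":0,"x":0.01,"y":0.09,"z":0.04,"twist":0}

```text
time_s: 4.88
position: [530.9, -89.9, 160.0]
tool_rot: [[-0.994, 0.109, -0.0], [0.109, 0.994, 0.0], [0.0, 0.0, -1.0]]
ft_force: [-0.8, 0.7, 0.6]
opening: 0.4
grasp_force: 0.1
```

```bash
python3 - <<'E'
from h import *
st=manip.state();p=wb(st['position']);print(st['time_s'],p,st['ft_force'])
s=grab('scene','s1');b=s['color'][180:250,280:370,::-1];cv2.imwrite('pics/s1z.png',cv2.resize(b,None,fx=5,fy=5))
E
```

```text
4.8833 [-19.59392517   0.75450965 160.01464413] [-0.80080526  0.65241707  0.57376863]
```

View pics/s1z.png

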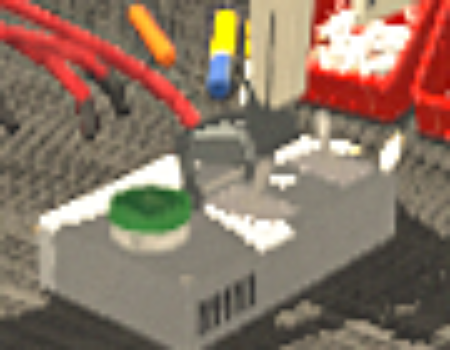

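The guard is clearly lifted: the finger is at the tab, the roof is tilted, and the toggle shows at crop (262,170). I'll carry on over the top.

Emit:
step_arm:
  series:
    - {"fingers":0,"x":0.01,"y":0.1,"z":0.04,"twist":0}
    - {"fingers":0,"x":0.01,"y":0.1,"z":0.03,"twist":0}
    - {"fingers":0,"x":0.01,"y":0.1,"z":0.03,"twist":0}
    - {"fingers":0,"x":0.01,"y":0.1,"z":0.03,"twist":0}
    - {"fingers":0,"x":0.01,"y":0.1,"z":0.02,"twist":0}

```text
time_s: 5.35
position: [532.5, -74.9, 164.6]
tool_rot: [[-0.994, 0.11, 0.0], [0.11, 0.994, 0.0], [-0.0, 0.0, -1.0]]
ft_force: [-0.8, -0.8, 0.4]
opening: 0.6
grasp_force: 0.1
```

Emit:
step_arm:
  series:
    - {"fingers":0,"x":0.01,"y":0.12,"z":0.02,"twist":0}
    - {"fingers":0,"x":0.01,"y":0.12,"z":0.02,"twist":0}
    - {"fingers":0,"x":0.01,"y":0.12,"z":0,"twist":0}
    - {"fingers":0,"x":0.01,"y":0.12,"z":0,"twist":0}
    - {"fingers":0,"x":0.01,"y":0.12,"z":0,"twist":0}

```text
time_s: 5.77
position: [533.9, -56.8, 165.6]
tool_rot: [[-0.994, 0.11, -0.0], [0.11, 0.994, 0.0], [0.0, 0.0, -1.0]]
ft_force: [-0.7, 0.1, 0.3]
opening: 0.3
grasp_force: 0.1
```

Emit:
step_arm:
  series:
    - {"fingers":0,"x":0.01,"y":0.1,"z":0,"twist":0}
    - {"fingers":0,"x":0.01,"y":0.1,"z":0,"twist":0}
    - {"fingers":0,"x":0,"y":0,"z":0,"twist":0}
    - {"fingers":0,"x":0,"y":0,"z":0,"twist":0}
    - {"fingers":0,"x":0,"y":0,"z":0,"twist":0}

```text
time_s: 6.18
position: [534.5, -51.3, 165.6]
tool_rot: [[-0.994, 0.109, -0.0], [0.109, 0.994, -0.0], [0.0, -0.0, -1.0]]
ft_force: [-0.0, -0.4, -0.6]
opening: 0.4
grasp_force: 0.0
```

```bash
python3 - <<'E'
from h import *
st=manip.state();p=wb(st['position']);print(st['time_s'],p,st['ft_force'])
s=grab('scene','s2');b=s['color'][180:250,280:370,::-1]
t=grab('top','t2');a=t['color'][165:235,280:370,::-1]
cv2.imwrite('pics/s2z.png',cv2.resize(np.hstack([b,a]),None,fx=4.4,fy=4.4))
E
```

```text
6.1833 [ 19.18489998   1.37329539 165.60339596] [-0.04197379 -0.42644085 -0.58819169]
```

View pics/s2z.png

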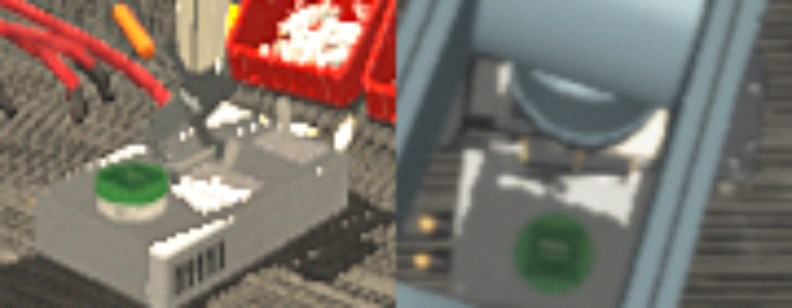

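The guard is fully open and the toggle is bare at left-panel (230,155). I'll back off, then come down in front of the toggle with the tip at about 80 mm.

Emit:
step_arm:
  series:
    - {"fingers":0,"x":-0.05,"y":-0.5,"z":0,"twist":0}
    - {"fingers":0,"x":-0.05,"y":-0.65,"z":0,"twist":0}
    - {"fingers":0,"x":-0.05,"y":-0.65,"z":0,"twist":0}
    - {"fingers":0,"x":-0.04,"y":-0.36,"z":0,"twist":0}
    - {"fingers":0,"x":0,"y":0,"z":0,"twist":0}

```text
time_s: 6.7
position: [528.8, -118.1, 165.6]
tool_rot: [[-0.994, 0.112, 0.0], [0.112, 0.994, -0.001], [-0.0, -0.001, -1.0]]
ft_force: [0.3, 0.5, -0.1]
opening: 0.7
grasp_force: 0.0
```

Emit:
step_arm:
  series:
    - {"fingers":0,"x":0,"y":0,"z":-0.4,"twist":0}
    - {"fingers":0,"x":0,"y":0,"z":-0.5,"twist":0}
    - {"fingers":0,"x":0,"y":0,"z":-0.5,"twist":0}
    - {"fingers":0,"x":0,"y":0,"z":-0.4,"twist":0}
    - {"fingers":0,"x":0,"y":0,"z":-0.3,"twist":0}

```text
time_s: 7.12
position: [528.3, -115.0, 101.5]
tool_rot: [[-0.994, 0.11, -0.001], [0.11, 0.994, 0.001], [0.001, 0.001, -1.0]]
ft_force: [0.3, -0.0, -0.6]
opening: 0.5
grasp_force: 0.0
```

Emit:
step_arm:
  series:
    - {"fingers":0,"x":0.007,"y":0.07,"z":0,"twist":0}
    - {"fingers":0,"x":0.007,"y":0.07,"z":0,"twist":0}
    - {"fingers":0,"x":0.007,"y":0.07,"z":0,"twist":0}
    - {"fingers":0,"x":0,"y":0,"z":0,"twist":0}
    - {"fingers":0,"x":0,"y":0,"z":0,"twist":0}

```text
time_s: 7.53
position: [530.0, -109.7, 103.5]
tool_rot: [[-0.994, 0.109, 0.001], [0.109, 0.994, -0.001], [-0.002, -0.0, -1.0]]
ft_force: [0.5, -0.1, -0.4]
opening: 0.6
grasp_force: 0.0
```

```bash
cat > p.py <<'E'
from h import *
st=manip.state();p=wb(st['position']);print(st['time_s'],p.round(1),'F box',[round(float(np.dot(st['ft_force'],a)),1) for a in(EX,EY,EZ)])
E
python3 p.py
```

```text
7.5333 [-39.3  -0.5 103.5] F box [-0.0, -0.5, -0.4]
```

Emit:
step_arm:
  series:
    - {"fingers":0,"x":0.007,"y":0.07,"z":0,"twist":0}
    - {"fingers":0,"x":0.007,"y":0.07,"z":0,"twist":0}
    - {"fingers":0,"x":0.007,"y":0.07,"z":0,"twist":0}
    - {"fingers":0,"x":0.007,"y":0.07,"z":0,"twist":0}
    - {"fingers":0,"x":0.007,"y":0.07,"z":0,"twist":0}

```text
time_s: 7.95
position: [530.5, -99.0, 102.7]
tool_rot: [[-0.994, 0.11, 0.0], [0.11, 0.994, -0.0], [-0.0, 0.0, -1.0]]
ft_force: [-0.4, -0.2, -0.5]
opening: 0.6
grasp_force: 0.0
```

Emit:
step_arm:
  series:
    - {"fingers":0,"x":0.006,"y":0.06,"z":0,"twist":0}
    - {"fingers":0,"x":0.006,"y":0.06,"z":0,"twist":0}
    - {"fingers":0,"x":0.006,"y":0.06,"z":0,"twist":0}
    - {"fingers":0,"x":0.006,"y":0.06,"z":0,"twist":0}
    - {"fingers":0,"x":0,"y":0,"z":0,"twist":0}

```text
time_s: 8.37
position: [531.4, -92.6, 103.4]
tool_rot: [[-0.994, 0.109, 0.001], [0.109, 0.994, -0.002], [-0.001, -0.002, -1.0]]
ft_force: [-2.5, -2.6, 6.6]
opening: 0.5
grasp_force: 3.3
```

```bash
python3 p.py
```

```text
8.3667 [-2.230e+01 -1.000e-01  1.034e+02] F box [-2.9, 2.2, 6.6]
```

There's an upward force of 6.6 N, so the fingertip's bevel seems to be riding on the lever's end. I'll back off and retry lower, so the straight flank does the pushing.

Emit:
step_arm:
  series:
    - {"fingers":0,"x":-0.015,"y":-0.15,"z":0,"twist":0}
    - {"fingers":0,"x":-0.015,"y":-0.2,"z":0,"twist":0}
    - {"fingers":0,"x":-0.015,"y":-0.15,"z":0,"twist":0}
    - {"fingers":0,"x":0,"y":0,"z":0,"twist":0}
    - {"fingers":0,"x":0,"y":0,"z":0,"twist":0}

```text
time_s: 8.78
position: [529.8, -107.3, 102.4]
tool_rot: [[-0.994, 0.111, -0.0], [0.111, 0.994, 0.0], [0.0, 0.0, -1.0]]
ft_force: [-0.8, -0.9, 0.0]
opening: 0.3
grasp_force: 0.0
```

```bash
python3 p.py; python3 - <<'E'
from h import *
s=grab('scene','s3');b=s['color'][185:240,295:365,::-1]
w=grab('wrist','w4')['color'][150:340,260:500,::-1]
b=cv2.resize(b,(480,377),interpolation=2); w=cv2.resize(w,None,fx=1.3,fy=1.3)
c=np.zeros((380,800,3),np.uint8);c[:377,:480]=b;c[:w.shape[0],485:485+w.shape[1]]=w[:,:312];cv2.imwrite('pics/s3z.png',c)
E
```

```text
8.7833 [-37.   -0.  102.4] F box [-0.9, 0.7, 0.0]
```

View pics/s3z.png

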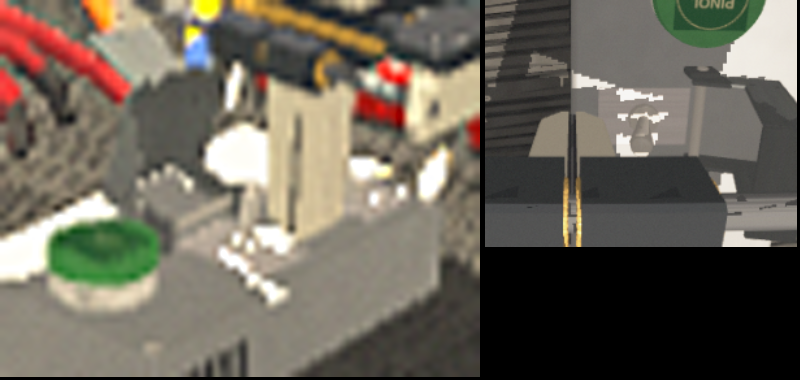

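The wrist view on the right shows the lever at panel (640,130), still leaning slightly forward, about 12 px clear of the finger. The bezel around it is flat, so there's room to go lower.

Emit:
step_arm:
  series:
    - {"fingers":0,"x":0,"y":0,"z":-0.15,"twist":0}
    - {"fingers":0,"x":0,"y":0,"z":-0.15,"twist":0}
    - {"fingers":0,"x":0,"y":0,"z":0,"twist":0}
    - {"fingers":0,"x":0.007,"y":0.07,"z":0,"twist":0}
    - {"fingers":0,"x":0.007,"y":0.07,"z":0,"twist":0}

```text
time_s: 9.3
position: [530.3, -102.6, 93.5]
tool_rot: [[-0.994, 0.11, -0.0], [0.11, 0.994, 0.0], [0.0, 0.0, -1.0]]
ft_force: [-0.0, 0.1, 0.4]
opening: 0.7
grasp_force: 0.0
```

Emit:
step_arm:
  series:
    - {"fingers":0,"x":0.006,"y":0.06,"z":0,"twist":0}
    - {"fingers":0,"x":0.006,"y":0.06,"z":0,"twist":0}
    - {"fingers":0,"x":0.006,"y":0.06,"z":0,"twist":0}
    - {"fingers":0,"x":0.006,"y":0.06,"z":0,"twist":0}
    - {"fingers":0,"x":0,"y":0,"z":0,"twist":0}

```text
time_s: 9.72
position: [531.1, -95.2, 93.8]
tool_rot: [[-0.994, 0.109, 0.0], [0.109, 0.994, 0.0], [-0.0, 0.0, -1.0]]
ft_force: [0.3, 0.2, 0.3]
opening: 0.6
grasp_force: 0.0
```

```bash
python3 p.py
```

```text
9.7167 [-24.9  -0.   93.8] F box [0.3, -0.3, 0.3]
```

Emit:
step_arm:
  series:
    - {"fingers":0,"x":0.004,"y":0.04,"z":0,"twist":0}
    - {"fingers":0,"x":0.004,"y":0.04,"z":0,"twist":0}
    - {"fingers":0,"x":0.004,"y":0.04,"z":0,"twist":0}
    - {"fingers":0,"x":0.004,"y":0.04,"z":0,"twist":0}
    - {"fingers":0,"x":0,"y":0,"z":0,"twist":0}

```text
time_s: 10.13
position: [531.9, -91.1, 94.0]
tool_rot: [[-0.994, 0.11, 0.001], [0.11, 0.994, -0.001], [-0.001, -0.001, -1.0]]
ft_force: [0.5, -3.0, 2.9]
opening: 0.8
grasp_force: 1.7
```

```bash
python3 p.py
```

```text
10.1333 [-20.7  -0.4  94. ] F box [-2.9, -0.8, 2.9]
```

Emit:
step_arm:
  series:
    - {"fingers":0,"x":0.004,"y":0.04,"z":0,"twist":0}
    - {"fingers":0,"x":0.004,"y":0.04,"z":0,"twist":0}
    - {"fingers":0,"x":0.004,"y":0.04,"z":0,"twist":0}
    - {"fingers":0,"x":0,"y":0,"z":0,"twist":0}
    - {"fingers":0,"x":0,"y":0,"z":0,"twist":0}

```text
time_s: 10.55
position: [532.1, -87.0, 93.6]
tool_rot: [[-0.994, 0.109, 0.0], [0.109, 0.994, 0.0], [-0.0, 0.0, -1.0]]
ft_force: [1.0, -2.3, 1.3]
opening: 0.7
grasp_force: 1.2
```

```bash
python3 p.py
```

```text
10.55 [-16.6  -0.1  93.6] F box [-2.1, -1.2, 1.3]
```

Emit:
step_arm:
  series:
    - {"fingers":0,"x":0.005,"y":0.05,"z":0,"twist":0}
    - {"fingers":0,"x":0.005,"y":0.05,"z":0,"twist":0}
    - {"fingers":0,"x":0.005,"y":0.05,"z":0,"twist":0}
    - {"fingers":0,"x":0,"y":0,"z":0,"twist":0}
    - {"fingers":0,"x":0,"y":0,"z":0,"twist":0}

```text
time_s: 10.97
position: [532.3, -82.4, 93.6]
tool_rot: [[-0.994, 0.109, -0.0], [0.109, 0.994, 0.0], [0.0, 0.0, -1.0]]
ft_force: [1.4, -1.5, 1.1]
opening: 0.6
grasp_force: 1.0
```

```bash
python3 p.py
```

```text
10.9667 [-12.    0.2  93.6] F box [-1.3, -1.5, 1.1]
```

Emit:
step_arm:
  series:
    - {"fingers":0,"x":0.003,"y":0.04,"z":0,"twist":0}
    - {"fingers":0,"x":0.003,"y":0.04,"z":0,"twist":0}
    - {"fingers":0,"x":0.003,"y":0.04,"z":0,"twist":0}
    - {"fingers":0,"x":0,"y":0,"z":0,"twist":0}
    - {"fingers":0,"x":0,"y":0,"z":0,"twist":0}

```text
time_s: 11.38
position: [532.5, -79.0, 93.5]
tool_rot: [[-0.994, 0.11, -0.0], [0.11, 0.994, 0.0], [0.0, 0.0, -1.0]]
ft_force: [1.1, -2.9, -0.1]
opening: 0.6
grasp_force: 1.2
```

```bash
python3 p.py
```

```text
11.3833 [-8.6  0.3 93.5] F box [-2.8, -1.4, -0.1]
```

Emit:
step_arm:
  series:
    - {"fingers":0,"x":0.003,"y":0.03,"z":0,"twist":0}
    - {"fingers":0,"x":0.003,"y":0.03,"z":0,"twist":0}
    - {"fingers":0,"x":0.003,"y":0.03,"z":0,"twist":0}
    - {"fingers":0,"x":0,"y":0,"z":0,"twist":0}
    - {"fingers":0,"x":0,"y":0,"z":0,"twist":0}

```text
time_s: 11.8
position: [532.7, -78.2, 93.5]
tool_rot: [[-0.994, 0.109, -0.001], [0.109, 0.994, -0.003], [0.0, -0.003, -1.0]]
ft_force: [0.0, -9.1, -2.4]
opening: 0.4
grasp_force: 4.6
```

```bash
python3 p.py
```

```text
11.8 [-7.8  0.3 93.5] F box [-9.0, -1.0, -2.4]
```

It hits a hard stop at 9 N after about 15 mm of travel, so the toggle is fully on. Now I'll back off, go up and over the guard, and come down behind the tab.

Emit:
step_arm:
  series:
    - {"fingers":0,"x":-0.02,"y":-0.2,"z":0,"twist":0}
    - {"fingers":0,"x":-0.04,"y":-0.4,"z":0,"twist":0}
    - {"fingers":0,"x":0,"y":0,"z":0.2,"twist":0}
    - {"fingers":0,"x":0,"y":0,"z":0.8,"twist":0}
    - {"fingers":0,"x":0,"y":0,"z":0.8,"twist":0}

```text
time_s: 12.22
position: [529.7, -93.9, 147.3]
tool_rot: [[-0.994, 0.11, -0.004], [0.11, 0.994, 0.002], [0.004, 0.002, -1.0]]
ft_force: [1.0, -0.3, 0.3]
opening: 0.6
grasp_force: 0.0
```

Emit:
step_arm:
  series:
    - {"fingers":0,"x":0,"y":0,"z":0.8,"twist":0}
    - {"fingers":0,"x":0,"y":0,"z":0.8,"twist":0}
    - {"fingers":0,"x":0,"y":0,"z":0.3,"twist":0}
    - {"fingers":0,"x":0,"y":0,"z":0,"twist":0}
    - {"fingers":0,"x":0,"y":0,"z":0,"twist":0}

```text
time_s: 12.63
position: [530.8, -94.2, 204.4]
tool_rot: [[-0.994, 0.11, 0.0], [0.11, 0.994, 0.0], [-0.0, 0.0, -1.0]]
ft_force: [-0.1, 0.1, -0.2]
opening: 0.5
grasp_force: 0.0
```

```bash
python3 p.py; python3 - <<'E'
from h import *
s=load('w3') if 0 else grab('wrist','w5')
for n,P in dict(tipoff=(-12,0,91),tipon=(12,0,91),piv=(0,0,57),c=(-40,105,55)).items(): print(n,proj(s,bw(*P)).round(1)[0])
cv2.imwrite('pics/w5z.png',cv2.resize(s['color'][80:280,250:500,::-1],None,fx=3,fy=3,interpolation=2))
E
```

```text
12.6333 [-23.9   0.4 204.4] F box [0.1, 0.1, -0.2]
tipoff [337.7 206.9]
tipon [363.3 206.9]
piv [347.9 197.3]
c [308.2  91.4]
```

View pics/w5z.png

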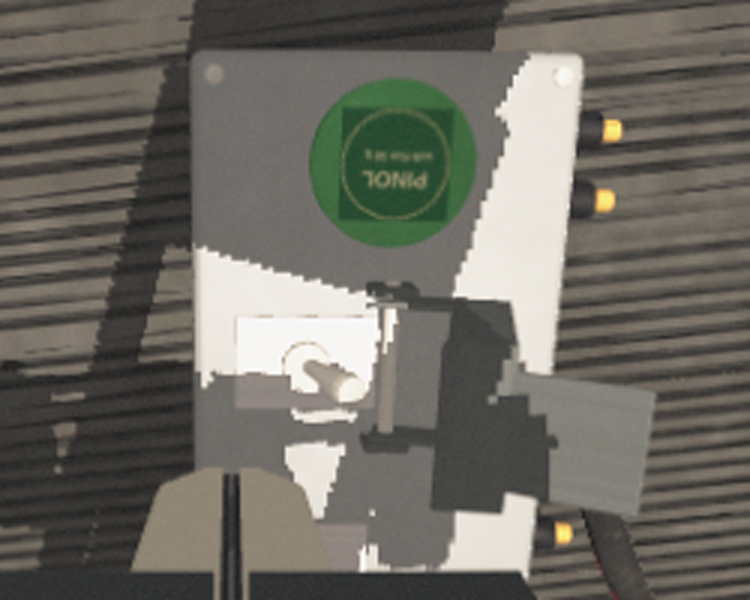

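The toggle is fully on: its tip is at crop (350,390), 15 px right of its pivot as predicted for on. The guard stands open, with its tab at crop (650,390)–(640,515). Now to go behind it.

Emit:
step_arm:
  series:
    - {"fingers":0,"x":0.1,"y":0.9,"z":0,"twist":0}
    - {"fingers":0,"x":0.11,"y":1,"z":0,"twist":0}
    - {"fingers":0,"x":0.11,"y":1,"z":0,"twist":0}
    - {"fingers":0,"x":0.11,"y":1,"z":0,"twist":0}
    - {"fingers":0,"x":0.11,"y":0.95,"z":0,"twist":0}

```text
time_s: 13.1
position: [546.0, 52.6, 202.4]
tool_rot: [[-0.994, 0.11, -0.004], [0.11, 0.994, 0.001], [0.004, 0.0, -1.0]]
ft_force: [1.2, -0.0, 0.1]
opening: 0.7
grasp_force: 0.0
```

Emit:
step_arm:
  series:
    - {"fingers":0,"x":0,"y":0,"z":0,"twist":0}
    - {"fingers":0,"x":0,"y":0,"z":-0.6,"twist":0}
    - {"fingers":0,"x":0,"y":0,"z":-0.6,"twist":0}
    - {"fingers":0,"x":0,"y":0,"z":-0.6,"twist":0}
    - {"fingers":0,"x":0,"y":0,"z":0,"twist":0}

```text
time_s: 13.52
position: [543.8, 51.0, 145.6]
tool_rot: [[-0.994, 0.11, -0.01], [0.11, 0.994, 0.001], [0.01, -0.0, -1.0]]
ft_force: [-1.0, -0.5, -0.5]
opening: 0.6
grasp_force: 0.0
```

Emit:
step_arm:
  series:
    - {"fingers":0,"x":-0.01,"y":-0.1,"z":0,"twist":0}
    - {"fingers":0,"x":-0.01,"y":-0.1,"z":0,"twist":0}
    - {"fingers":0,"x":-0.01,"y":-0.1,"z":0,"twist":0}
    - {"fingers":0,"x":-0.01,"y":-0.1,"z":0,"twist":0}
    - {"fingers":0,"x":-0.01,"y":-0.1,"z":0,"twist":0}

```text
time_s: 13.93
position: [546.2, 35.4, 151.5]
tool_rot: [[-0.994, 0.11, 0.002], [0.11, 0.994, -0.0], [-0.002, -0.0, -1.0]]
ft_force: [0.2, -0.7, 0.2]
opening: 0.3
grasp_force: 0.0
```

```bash
python3 p.py
```

```text
13.9333 [106.7  -0.7 151.5] F box [-0.7, -0.3, 0.2]
```

Emit:
step_arm:
  series:
    - {"fingers":0,"x":-0.01,"y":-0.09,"z":0,"twist":0}
    - {"fingers":0,"x":-0.01,"y":-0.09,"z":0,"twist":0}
    - {"fingers":0,"x":-0.01,"y":-0.09,"z":0.03,"twist":0}
    - {"fingers":0,"x":-0.01,"y":-0.09,"z":0.05,"twist":0}
    - {"fingers":0,"x":-0.01,"y":-0.09,"z":0.05,"twist":0}

```text
time_s: 14.35
position: [544.3, 22.4, 154.8]
tool_rot: [[-0.994, 0.11, 0.0], [0.11, 0.994, 0.0], [-0.0, 0.0, -1.0]]
ft_force: [-0.8, 1.2, -0.5]
opening: 0.7
grasp_force: 0.3
```

Emit:
step_arm:
  series:
    - {"fingers":0,"x":-0.01,"y":-0.1,"z":0.05,"twist":0}
    - {"fingers":0,"x":-0.01,"y":-0.1,"z":0.05,"twist":0}
    - {"fingers":0,"x":-0.01,"y":-0.1,"z":0.05,"twist":0}
    - {"fingers":0,"x":-0.01,"y":-0.1,"z":0.04,"twist":0}
    - {"fingers":0,"x":-0.01,"y":-0.1,"z":0.04,"twist":0}

```text
time_s: 14.77
position: [542.7, 7.2, 161.6]
tool_rot: [[-0.994, 0.11, -0.0], [0.11, 0.994, -0.0], [-0.0, -0.0, -1.0]]
ft_force: [0.1, 0.5, 0.3]
opening: 0.4
grasp_force: 0.2
```

```bash
python3 p.py
```

```text
14.7667 [ 78.3  -0.4 161.6] F box [0.5, -0.0, 0.3]
```

Emit:
step_arm:
  series:
    - {"fingers":0,"x":-0.01,"y":-0.1,"z":0.04,"twist":0}
    - {"fingers":0,"x":-0.01,"y":-0.1,"z":0.04,"twist":0}
    - {"fingers":0,"x":-0.01,"y":-0.1,"z":0.03,"twist":0}
    - {"fingers":0,"x":-0.01,"y":-0.1,"z":0.02,"twist":0}
    - {"fingers":0,"x":-0.01,"y":-0.1,"z":0.02,"twist":0}

```text
time_s: 15.18
position: [541.3, -7.7, 166.0]
tool_rot: [[-0.994, 0.11, 0.0], [0.11, 0.994, -0.0], [-0.0, -0.0, -1.0]]
ft_force: [0.3, 0.3, 0.4]
opening: 0.5
grasp_force: 0.1
```

Emit:
step_arm:
  series:
    - {"fingers":0,"x":-0.01,"y":-0.1,"z":0.01,"twist":0}
    - {"fingers":0,"x":-0.01,"y":-0.1,"z":0,"twist":0}
    - {"fingers":0,"x":-0.01,"y":-0.1,"z":0,"twist":0}
    - {"fingers":0,"x":-0.01,"y":-0.1,"z":0,"twist":0}
    - {"fingers":0,"x":-0.01,"y":-0.1,"z":0,"twist":0}

```text
time_s: 15.6
position: [539.7, -22.7, 166.2]
tool_rot: [[-0.994, 0.11, -0.0], [0.11, 0.994, -0.0], [0.0, -0.0, -1.0]]
ft_force: [0.2, -0.2, -0.6]
opening: 0.6
grasp_force: 0.0
```

Emit:
step_arm:
  series:
    - {"fingers":0,"x":-0.01,"y":-0.1,"z":0,"twist":0}
    - {"fingers":0,"x":-0.01,"y":-0.1,"z":0,"twist":0}
    - {"fingers":0,"x":-0.01,"y":-0.1,"z":0,"twist":0}
    - {"fingers":0,"x":-0.01,"y":-0.1,"z":0,"twist":0}
    - {"fingers":0,"x":-0.01,"y":-0.1,"z":0,"twist":0}

```text
time_s: 16.02
position: [538.2, -37.7, 166.2]
tool_rot: [[-0.994, 0.11, -0.0], [0.11, 0.994, -0.0], [0.0, -0.0, -1.0]]
ft_force: [0.2, 0.3, -0.6]
opening: 0.2
grasp_force: 0.0
```

```bash
python3 p.py
```

```text
16.0167 [ 33.1  -0.8 166.2] F box [0.4, -0.2, -0.6]
```

Emit:
step_arm:
  series:
    - {"fingers":0,"x":-0.01,"y":-0.1,"z":0,"twist":0}
    - {"fingers":0,"x":-0.01,"y":-0.1,"z":0,"twist":0}
    - {"fingers":0,"x":0,"y":0,"z":0,"twist":0}
    - {"fingers":0,"x":0,"y":0,"z":0,"twist":0}
    - {"fingers":0,"x":0,"y":0,"z":0,"twist":0}

```text
time_s: 16.43
position: [537.7, -43.4, 166.3]
tool_rot: [[-0.994, 0.11, -0.0], [0.11, 0.994, 0.0], [0.0, 0.0, -1.0]]
ft_force: [0.5, -0.1, 0.8]
opening: 0.4
grasp_force: 0.0
```

Emit:
step_arm:
  series:
    - {"fingers":0,"x":0,"y":0,"z":0.5,"twist":0}
    - {"fingers":0,"x":0,"y":0,"z":0.9,"twist":0}
    - {"fingers":0,"x":0,"y":0,"z":0.9,"twist":0}
    - {"fingers":0,"x":0,"y":-1,"z":0.2,"twist":0}
    - {"fingers":0,"x":0,"y":-1,"z":0,"twist":0}

```text
time_s: 16.85
position: [539.2, -103.1, 244.5]
tool_rot: [[-0.994, 0.106, 0.006], [0.106, 0.994, -0.002], [-0.006, -0.001, -1.0]]
ft_force: [0.1, -0.5, -0.4]
opening: 0.5
grasp_force: 0.0
```

Emit:
step_arm:
  series:
    - {"fingers":0,"x":0,"y":-1,"z":0,"twist":0}
    - {"fingers":0,"x":0,"y":-0.4,"z":0,"twist":0}
    - {"fingers":0,"x":0,"y":0,"z":0,"twist":0}
    - {"fingers":0,"x":0,"y":0,"z":0,"twist":0}
    - {"fingers":0,"x":0,"y":0,"z":0,"twist":0}

```text
time_s: 17.27
position: [537.5, -144.2, 241.0]
tool_rot: [[-0.994, 0.109, -0.001], [0.109, 0.994, 0.001], [0.001, 0.001, -1.0]]
ft_force: [-0.1, 0.6, 0.1]
opening: 0.4
grasp_force: 0.0
```

```bash
python3 p.py; python3 - <<'E'
from h import *
s=grab('wrist','w6'); a=cv2.resize(s['color'][60:320,230:530,::-1],None,fx=1.6,fy=1.6)
b=cv2.resize(grab('scene','s6')['color'][190:260,295:365,::-1],(310,310),interpolation=2)
c=np.zeros((420,800,3),np.uint8);c[:416,:480]=a;c[:310,485:795]=b;cv2.imwrite('pics/fin.png',c)
for n,P in dict(tabL=(-34,18,135),tabR=(-34,-18,135),roofFL=(-26,25,102),roofFR=(-26,-25,102)).items():
    q=proj(s,bw(*P))[0];print(n,((q-[230,60])*1.6).round())
E
```

```text
17.2667 [-72.8 -11.8 241. ] F box [0.6, 0.2, 0.1]
tabL [222. 187.]
tabR [219. 249.]
roofFL [228. 165.]
roofFR [224. 243.]
```

View pics/fin.png

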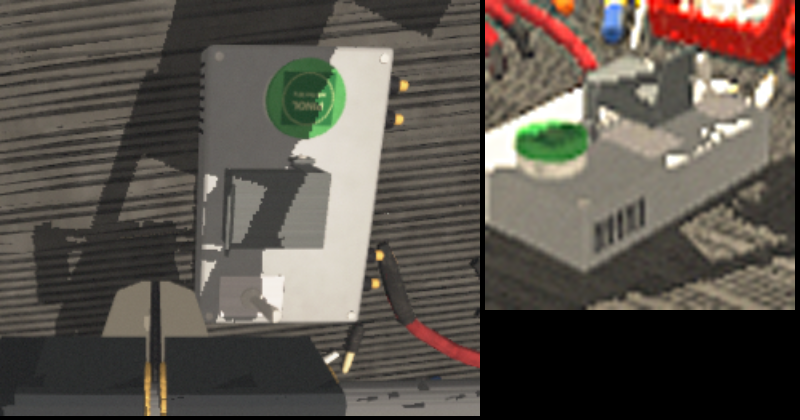

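The guard is shut: the tab is at left-panel (228,175–250), with the same small offset as before opening. The tin and bare toggle look undisturbed and the arm is clear, so I'm handing in.

```bash
python3 -c "
from cell import manip; print(manip.sign_off())"
```

```text
the job is handed in; nothing more can be done
None
```

The job is handed in: I opened the guard, pushed the toggle fully on until it hit its stop, and let the guard drop shut over it. The last pictures show the box, tin and bare toggle looking undisturbed; sign-off returned no verdict.

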